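# Unstack the clean kitchen ware and lay out the serving stand

## Task

The washed things are piled up on the steel tray. Take the pile apart and lay them out without dropping anything: the wooden mortar cup in the middle of the small enamel plate, the green bowl in the middle of the large enamel plate, the steel tin centred on the marble slab with its long side along the slab's long side, and the red tub flat inside the low-rimmed wooden holder, centred and lengthwise. Everything must end upright and let go of; leave the amber jar and the ladle where they are.

Things in the scene. Friction and masses are not known exactly. Their poses are not given: they have to be found in the camera images.
- cup: Plain wooden mortar cup, open at the top, round: 46 mm diameter (40 mm foot), 62 mm high, 63 to 126 g. Origin: centre of its underside, z up. At the start it is the top of the pile, standing inside the green bowl, with 29 mm of it showing above the bowl's rim.
- bowl: Small green plastic bowl, round: 62 mm outside diameter (straight wall from 14 mm up; 52 mm foot), 38 mm high, wall 3 mm, floor 5 mm thick, 42 to 84 g. Origin: centre of its underside, z up. At the start it stands on the tin and holds the cup.
- tin: Closed rectangular stainless tin with a flat lid, 96 mm (its x) by 58 mm (its y), 42 mm high, 140 to 280 g. Origin: centre of its underside, z up. At the start it lies on the tub, roughly along it.
- tub: Closed red plastic snap-top tub with a flat lid, 134 mm (its x) by 64 mm (its y), 48 mm high, 170 to 340 g. Origin: centre of its underside, z up. At the start it is the bottom of the pile and lies on a fixed flat steel tray 180 x 130 mm, floor 3 mm thick, rim 6 mm high over the table.
- plate_small: The smaller of two round white enamel plates, fixed: 100 mm diameter, flat floor 4 mm above its origin, about 80 mm wide, low rim 8 mm high. Origin: centre of its underside on the table, z up. Place of the cup.
- plate_large: The larger of the two round white enamel plates, fixed: 156 mm diameter, flat floor 4 mm above its origin, about 136 mm wide, low rim 8 mm high. Origin: centre of its underside on the table, z up. Place of the bowl.
- slab: Pale marble slab, fixed, 130 mm (its x) by 92 mm (its y), 12 mm high, flat top. Origin: centre of its underside on the table, z up. Place of the tin.
- pocket: Low-rimmed wooden holder, an open shallow rectangular tray, fixed: 172 mm (its x) by 104 mm (its y) outside, 160 x 92 mm inside, floor 6 mm above its origin, rim 11 mm high. Origin: centre of its underside on the table, z up. Place of the tub.
- jar: Amber glass jar with a steel lid, 50 mm diameter, 85 mm high, standing between the places; leave it. Origin: centre of its underside. A glass tumbler, 50 mm wide and 65 mm high, stands near x = 0.70, y = 0; all other things stand at x above 0.75 or y beyond 0.5 either side.
- ladle: Stainless ladle lying on the table, bowl 64 mm wide and 28 mm high, with a handle along its x that ends 169 mm from the bowl's centre; leave it. Origin: centre of the underside of its bowl.
Things that resemble listed ones, but are neither listed nor needed, are in the scene too. There is more than one size of the tub; the job needs the smallest.

How it is judged:
By the outcome, as a careful person would: the job done as asked, in the order asked, and still so for the second after the job is handed in, with the robot touching nothing.
It also fails if it takes over 112 s, if anything falls off the work surface, if the arm or the gripper's body presses on something with over 40 N, if the wrist force passes 120 N, or if a joint passes its speed limit or range.

## Robot

A 7-joint arm with a two-finger parallel gripper is mounted at the origin on the work surface. World frame = base frame: x ahead of the robot, y to its left, z up, the work surface at z = 0. Lengths are in m, angles in rad, forces in N, time in s.
With the tool pointing down it reaches from about 0.4 to 0.875 m from the base axis. Payload 19.3 kg.
Tool frame: the origin (TCP) lies on the centre line of the jaws, within the pads' length; the fingertips stand 14 mm ahead of it and the grasp point (between the pads) lies 5 mm behind it (bot.tip_extent is the distance from the TCP to the fingertips, in m); z points along the fingers, y is the line along which they close (so a half turn about z gives the same grasp; the last joint's range is limited). The gripper opens to 85 mm and grips with 20 to 120 N. Pads are 22 mm wide; open, the fingers measure 114 mm over their backs; the gripper's body (76 mm by 85 mm) begins 54 mm behind the grasp point. The pads swing forward as they close: fully open they stand 13 mm farther back than shut.
Start: joints at [-1.223, 0.521, -0.036, 1.599, 0.021, 1.021, -0.113], TCP at [0.254, 0.571, 0.245] pointing down, gripper open.
Joint ranges: [-2.91, 2.91], [-0.3, 2.13], [-1.5, 1.42], [0.17, 2.43], [-1.26, 4.41], [0.16, 1.93], [-2.52, 2.52]. Speed limits (rad/s): [1.89, 1.89, 2.39, 2.39, 3.01, 3.01, 3.01].

## Interface

Orientations are given as [roll, pitch, yaw] about the fixed x, y, z axes, in that order (R = Rz(yaw) Ry(pitch) Rx(roll)).
In Python, from workcell import monitor, grab_frame, camera_model, bot gives the robot as it stands.
- The arm moves only by the tool move_arm, never from a script. Its argument "moves" is a list of rows, each a list of 4 numbers: the shift along the world's x, y, z in mm, then the turn about the world's z in rad. A call has 1 to 12 rows; each row is the pose to reach, as a shift and turn from the pose commanded when the call began; what a row does not reach only later rows make up. A row lasts 1/8 s, in which the tool goes at most 62.5 mm and 10.7 degrees, less where a joint would pass 70% of its speed; a pose out of reach is approached as far as the arm can. A call with a gripper value outside its range is refused whole. "gripper" is the opening, from 0 (shut) to 1 (fully open), set as the call begins (left out, the last holds). The fingers move at their own pace and stop on an object; "newtons" is the grip in N (left out, the last holds). Time passes only in rows, so rows that repeat a pose let the fingers close. It gives the time, the measured TCP pose, the force, the opening and the grip force at its end, in the units of the state.
- monitor.observe(): the state, without advancing time (a new reading comes with each control period).
- grab_frame(name): name is "scene" or "top" or "wrist"; returns the picture (400x640x3 uint8, blue, green, red); there is no depth.
- camera_model(name): a dict with "vfov" (degrees; the focal length in pixels is half the picture's height over the tangent of half this angle, whatever the lens; pixels are square), "cx", "cy" (the principal point, pixels), "R" (3x3) and "t" (3): a world point X has camera coordinates R X + t; the wrist camera has in their place "T_tool_cam" (4x4, takes a point from camera to tool coordinates, whose origin is the TCP and whose axes are the flange's). Camera axes: x right, y down, z forward; pixel columns grow to the right and rows downward; lengths in m; the calibration is good to about 2 mm. A picture is of the moment at which its call begins: read the wrist's pose just before it. camera_model takes no time and is no camera call.
- bot.job_done(): hands the job in; it is judged then, once.
The state is a dict: "clock": time; "qpos": joint angles; "qd": joint speeds; "joint_efforts": joint torques, N m; "position": TCP position; "tool_rot": TCP orientation; "force": force on the tool from outside, world axes, zero at the start; "moment": the same for the moment, N m; "grip_width": finger opening in m; "finger_force": force on a finger pad.
Only numpy, scipy, OpenCV 4.12 (cv2) and the standard library are available. Lean on these libraries where they do the work, as an engineer would, in place of code of your own. Each camera call takes 0.05 s, during which the arm holds its last target. There are 200 camera calls.

## Working session

There is one attempt and no reset: what is moved stays moved. The work goes in short steps, Python scripts to look and compute and a tool call to move; the robot and the scene stay as the last step left them, time stands still between calls to the robot, and variables do not carry over. Pictures are saved under pics/ and viewed, at most 14 in all, crops included, and the job is handed in when it is done.

Besides the shell and the picture viewer there is one more tool, called after "Call:" as name(argument=value, ...), one argument or row to a line, values as JSON. move_arm: Moves the arm, as the interface text tells. Its arguments: {"type":"object","properties":{"moves":{"type":"array","items":{"type":"array","items":{"type":"number"}}},"gripper":{"type":"number"},"newtons":{"type":"number"}},"required":["moves"]}

```bash
ls; mkdir -p pics; python3 - <<'E'
from workcell import monitor, grab_frame, camera_model, bot
import cv2
s=monitor.observe(); print({k:s[k] for k in('clock','position','tool_rot','grip_width','force')}, bot.tip_extent)
for n in('scene','top'):
    cv2.imwrite(f'pics/{n}0.png',grab_frame(n)); print(n,camera_model(n))
print(camera_model('wrist'))
E
```

```text
pics
{'clock': 0.0, 'position': array([0.25349547, 0.57092054, 0.24473176]), 'tool_rot': array([-3.14040820e+00,  9.69880665e-05,  2.72376118e+00]), 'grip_width': 0.08523197966864288, 'force': array([0.02640562, 0.09168717, 0.37882068])} 0.014
scene {'vfov': 42.24452293247633, 'cx': 331.29855022004074, 'cy': 203.6922445835015, 'R': array([[ 0.23563778,  0.97165714, -0.01890063],
       [ 0.64507018, -0.17092383, -0.74476138],
       [-0.72688328,  0.16330169, -0.66706316]]), 't': array([-0.07231639, -0.18572426,  1.58586159])}
top {'vfov': 45.17147761190047, 'cx': 322.0403945125913, 'cy': 196.99725800749957, 'R': array([[-0.01256934, -0.99988542,  0.0084354 ],
       [-0.99759097,  0.01196403, -0.06833089],
       [ 0.06822214, -0.00927396, -0.99762705]]), 't': array([-0.00478033,  0.44160037,  1.38266566])}
{'vfov': 65.44177264795091, 'cx': 319.04783912758205, 'cy': 202.6757410337254, 'T_tool_cam': array([[-1.57115858e-04, -9.49259800e-01, -3.14492938e-01,
         8.00444916e-02],
       [ 9.99999825e-01,  3.00198224e-05, -5.90195897e-04,
        -2.78781252e-04],
       [ 5.69690262e-04, -3.14492975e-01,  9.49259629e-01,
        -1.27974234e-01],
       [ 0.00000000e+00,  0.00000000e+00,  0.00000000e+00,
         1.00000000e+00]])}
```

View pics/top0.png

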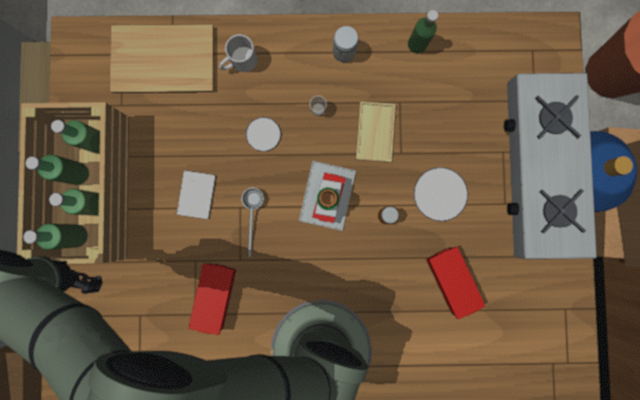

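View pics/scene0.png

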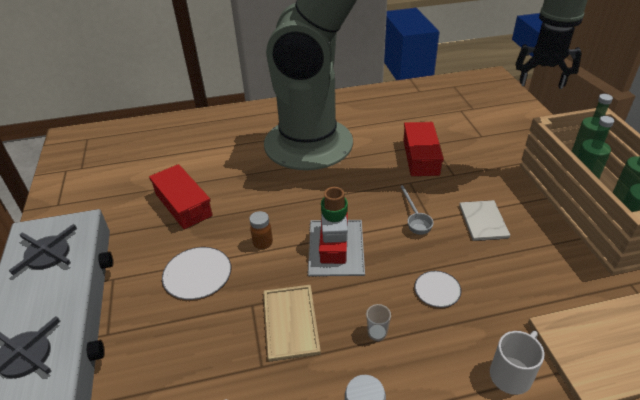

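The top view shows the pile at about (328,195), the small plate (264,134), the large plate (440,194), the slab (197,195), the holder (376,131), the jar (390,215), and the ladle bowl (253,198) with its handle running down to (250,255). The scene view agrees with this. The two red tubs standing away from the pile are decoys.

```bash
cat > h.py <<'E'
import numpy as np, cv2
from scipy.spatial.transform import Rotation as Ro
from workcell import monitor, grab_frame, camera_model, bot
def cam(name, s=None):
    m=camera_model(name); f=200/np.tan(np.radians(m['vfov']/2))
    K=np.array([[f,0,m['cx']],[0,f,m['cy']],[0,0,1]])
    if name=='wrist':
        s=s or monitor.observe()
        T=np.eye(4); T[:3,:3]=Ro.from_euler('xyz',s['tool_rot']).as_matrix(); T[:3,3]=s['position']
        W=np.linalg.inv(T@np.array(m['T_tool_cam'])); return K,W[:3,:3],W[:3,3]
    return K,np.array(m['R']),np.array(m['t'])
def world(C,uv,z):
    "pixels (n,2) -> world xy on the plane of height z"
    K,R,t=C; H=K@np.c_[R[:,0],R[:,1],R[:,2]*z+t]
    return cv2.perspectiveTransform(np.float64(uv).reshape(-1,1,2),np.linalg.inv(H)).reshape(-1,2)
def proj(C,X):
    K,R,t=C; return cv2.projectPoints(np.float64(X).reshape(-1,1,3),cv2.Rodrigues(R)[0],t,K,None)[0].reshape(-1,2)
def blob(mask,seed):
    "largest contour near seed"
    n,l,st,c=cv2.connectedComponentsWithStats(mask.astype(np.uint8))
    d=[np.hypot(*(c[i]-seed)) if st[i,4]>40 else 1e9 for i in range(1,n)]
    i=1+int(np.argmin(d)); return max(cv2.findContours((l==i).astype(np.uint8),cv2.RETR_EXTERNAL,cv2.CHAIN_APPROX_NONE)[0],key=cv2.contourArea)[:,0]
def rect(P):
    "min-area rectangle of metric points: centre, long, short (mm), long-side angle"
    (c,(w,h),a)=cv2.minAreaRect(np.float32(P*1000)); a=np.radians(a)
    if w<h: w,h,a=h,w,a+np.pi/2
    return np.round(c,1),round(w,1),round(h,1),round((a+np.pi/2)%np.pi-np.pi/2,3)
E
python3 - <<'E'
from h import *
im=cv2.imread('pics/top0.png'); C=cam('top'); hsv=cv2.cvtColor(im,cv2.COLOR_BGR2HSV); S,V=hsv[...,1],hsv[...,2]
grey=(S<60)&(V>110)
for n,seed,z,m in [('small',(264,134),.008,grey),('large',(440,194),.008,grey),('slab',(197,195),.012,grey),('jar',(390,215),.085,grey),('ladle',(253,198),.028,grey),('pocket',(376,131),.011,(hsv[...,0]>15)&(hsv[...,0]<35)&(V>150))]:
    print(n,rect(world(C,blob(m,np.array(seed)),z)))
print('cup',world(C,[(328,199)],.12), 'tray', world(C,[(313,161),(356,168),(344,231),(300,223)],.006).round(3).tolist())
c=cv2.resize(im[150:245,285:410],None,fx=6,fy=6,interpolation=cv2.INTER_CUBIC); cv2.imwrite('pics/c1.png',c)
E
```

```text
small (array([630.2, 162.8]), 101.4, 97.1, np.float64(-0.006))
large (array([ 448.3, -357.5]), 156.0, 155.6, np.float64(-0.026))
slab (array([454. , 357.9]), 131.4, 93.1, np.float64(-0.161))
jar (array([ 386.1, -196.3]), 44.2, 41.4, np.float64(1.558))
ladle (array([386.2, 206. ]), 174.7, 63.6, np.float64(-0.259))
pocket (array([ 634.8, -169.4]), 169.6, 102.3, np.float64(-0.09))
cup [[ 0.4287488 -0.0251798]] tray [[0.549, 0.015], [0.526, -0.111], [0.342, -0.073], [0.367, 0.055]]
```

View pics/c1.png

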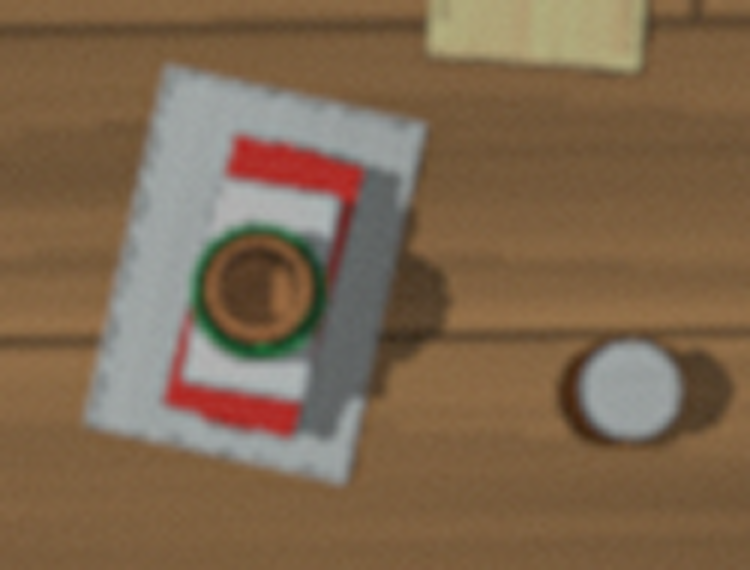

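The crop shows the cup rim at about px (327.7,197.8) and the green bowl just around it. The tin and tub run roughly along world x at about -0.24 rad. Next I move above the pile for a wrist view.

Call:
move_arm(
  moves=[
    [9,-30,10,0.02],
    [24,-80,30,0.05],
    [42,-140,50,0.09],
    [60,-200,70,0.12],
    [77,-260,85,0.15],
    [95,-320,85,0.17],
    [113,-380,85,0.17],
    [131,-440,85,0.17],
    [148,-500,85,0.17],
    [163,-550,85,0.17],
    [172,-580,85,0.17],
    [177,-596,85,0.17],
  ],
)

```text
clock: 1.6
position: [0.4307, -0.0266, 0.3302]
tool_rot: [-3.141, -0.0, 2.892]
force: [0.4, 0.5, -0.2]
grip_width: 0.0856
finger_force: 0.0
```

Call:
move_arm(
  moves=[
    [0,0,0,0],
    [0,0,0,0],
    [0,0,0,0],
  ],
)

```text
clock: 1.98
position: [0.4305, -0.024, 0.3303]
tool_rot: [3.141, -0.0, 2.895]
force: [0.3, 1.1, -0.6]
grip_width: 0.0854
finger_force: 0.0
```

```bash
python3 - <<'E'
from h import *
s=monitor.observe(); im=grab_frame('wrist'); cv2.imwrite('pics/w1.png',im)
import pickle; pickle.dump(s,open('w1.pkl','wb'))
print(s['clock'],s['position'],s['tool_rot'],s['qpos'])
E
```

```text
1.975 [ 0.43046427 -0.02401064  0.33026682] [ 3.14149913e+00 -1.48599006e-04  2.89501596e+00] [-0.39229381  0.10797439  0.34254294  1.97610352 -0.04155909  1.06422436
  1.29280194]
```

View pics/w1.png

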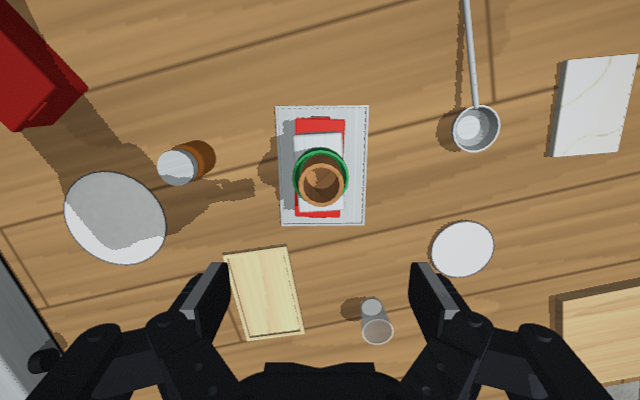

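The wrist view shows the cup rim at about (322,184) and the bowl rim around (320,172). The tub is red at (320,125) and (318,212), with the large plate at (115,217), the small plate (462,248), the holder (263,292) and the slab (593,105). I'll measure all of these now.

```bash
python3 - <<'E'
from h import *; import pickle
im=cv2.imread('pics/w1.png'); C=cam('wrist',pickle.load(open('w1.pkl','rb'))); hsv=cv2.cvtColor(im,cv2.COLOR_BGR2HSV); H,S,V=cv2.split(hsv)
grey=(S<60)&(V>90)
for n,seed,z,m in [('small',(462,248),.008,grey),('large',(115,217),.008,grey),('pocket',(263,292),.011,(H>15)&(H<35)&(V>150)&(S<140))]:
    print(n,rect(world(C,blob(m,np.array(seed)),z)))
print('slab top',rect(world(C,[(565,60),(638,54),(619,152),(557,156)],.012)))
it=cv2.imread('pics/top0.png'); Ct=cam('top')
for nm,I,CC,seed in [('w',im,C,(320,183)),('t',it,Ct,(328,198))]:
    h=cv2.cvtColor(I,cv2.COLOR_BGR2HSV); box=np.zeros(h.shape[:2],bool); x,y=seed; r=65 if nm=='w' else 40; box[y-r:y+r,x-35:x+35]=1
    red=box&((h[...,0]<4)|(h[...,0]>174))&(h[...,1]>150)&(h[...,2]>110)
    ys,xs=np.nonzero(red); P=world(CC,np.c_[xs,ys],.051); print(nm,'tub top',rect(P))
    gr=box&(h[...,0]>45)&(h[...,0]<90)&(h[...,1]>110); ys,xs=np.nonzero(gr); print(nm,'bowl',rect(world(CC,np.c_[xs,ys],.131)))
    wh=box&(h[...,1]<60)&(h[...,2]>170); 
    br=box&(h[...,0]>5)&(h[...,0]<20)&(h[...,1]>100); br=br if nm=='w' else br&(np.hypot(*(np.indices(br.shape)-np.array([198,328])[:,None,None]))<10)
    ys,xs=np.nonzero(br&(np.hypot(*(np.indices(br.shape)-np.array(seed[::-1])[:,None,None]))<30)); print(nm,'cup',rect(world(CC,np.c_[xs,ys],.160)))
print('cup model px', proj(C,[(.43,-.025,.16),(.43,-.025,.131)]))
cv2.imwrite('pics/c2.png',cv2.resize(im[95:235,265:380],None,fx=4.2,fy=4.2,interpolation=cv2.INTER_CUBIC))
E
```

```text
small (array([630.6, 161.7]), 100.3, 99.5, np.float64(1.324))
large (array([ 447.6, -356.4]), 155.6, 153.0, np.float64(1.324))
pocket (array([ 679.3, -265. ]), 64.6, 46.7, np.float64(-0.002))
slab top (array([455.1, 356.9]), 131.4, 93.6, np.float64(-0.138))
w tub top (array([438.7, -27.6]), 134.5, 61.7, np.float64(-0.279))
w bowl (array([423.9, -22.8]), 59.4, 51.4, np.float64(1.448))
w cup (array([427.8, -21.2]), 51.1, 44.6, np.float64(-0.605))
t tub top (array([438.1, -28.9]), 131.8, 59.4, np.float64(-0.28))
t bowl (array([422.2, -26.5]), 52.6, 40.6, np.float64(-1.118))
t cup (array([430.1, -23.1]), 44.3, 44.2, np.float64(-0.798))
cup model px [[318.53469415 184.59870022]
 [318.58506884 177.63177938]]
```

View pics/c2.png

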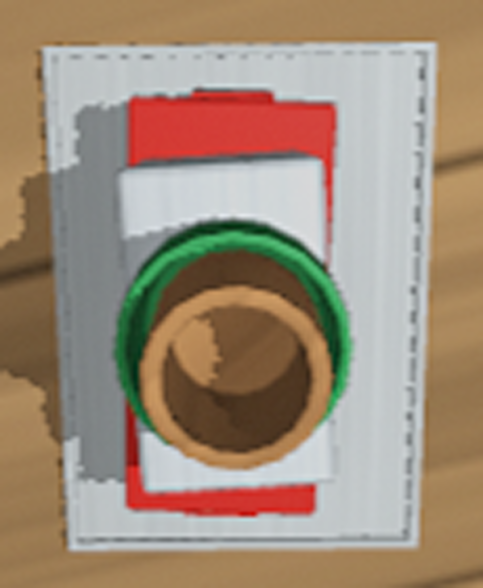

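The crop shows the cup rim centred at crop (236,376), the bowl rim centred at about (234,332), the tin lid corners at about (120,170), (323,155), (333,478) and (143,492), and the tub corners at about (128,97), (336,103), (316,514) and (127,508). I'll turn these into positions.

```bash
python3 - <<'E'
from h import *; import pickle
im=cv2.imread('pics/w1.png'); C=cam('wrist',pickle.load(open('w1.pkl','rb')))
f=lambda p,z:world(C,np.float64(p)/4.2+[265-.38,95-.38],z)*1000
print('cup',f([(236.5,376.5)],.16),'rim w',f([(140,376),(333,376),(236,286),(236,467)],.16).round(1).tolist())
print('bowl',f([(234.5,332)],.131),f([(116,340),(353,340),(234,218)],.131).round(1).tolist())
for n,p,z in[('tin',[(120,172),(323,155),(333,478),(143,492)],.093),('tub',[(128,97),(336,103),(316,514),(127,508)],.051)]:
    P=f(p,z); e=np.diff(P[[0,1,2,3,0]],axis=0); print(n,P.round(1).tolist(),P.mean(0).round(1),np.hypot(*e.T).round(1),np.arctan2(e[:,1],e[:,0]).round(3))
P=world(C,[(223,252),(289,245),(303,332),(248,340)],.011)*1000; e=np.diff(P[[0,1,2,3,0]],axis=0); print('pocket',P.round(1).tolist(),P.mean(0),np.hypot(*e.T).round(1),np.arctan2(e[:,1],e[:,0]).round(3))
it=cv2.imread('pics/top0.png'); Ct=cam('top')
cv2.imwrite('pics/c3.png',np.hstack([cv2.resize(it[95:168,350:402],(416,584),interpolation=cv2.INTER_CUBIC),cv2.resize(it[165:225,172:222],(380,584),interpolation=cv2.INTER_CUBIC)]))
E
```

```text
cup [[430.24567261 -22.6170227 ]] rim w [[424.6, -44.6], [435.7, -0.5], [409.3, -17.5], [452.1, -28.2]]
bowl [[426.25337058 -21.98453188]] [[420.9, -51.9], [435.7, 7.0], [398.1, -15.1]]
tin [[383.5, -43.6], [392.7, 11.5], [484.8, -6.4], [475.3, -62.1]] [434.1 -25.1] [55.8 93.8 56.5 93.6] [ 1.406 -0.192 -1.739  2.942]
tub [[366.3, -39.7], [383.3, 20.6], [511.0, -14.9], [493.5, -75.4]] [438.5 -27.3] [ 62.7 132.5  63.  132.1] [ 1.296 -0.271 -1.851  2.868]
pocket [[539.3, -210.3], [553.1, -104.6], [721.2, -126.9], [714.1, -225.9]] [ 631.91764927 -166.939499  ] [106.5 169.5  99.3 175.6] [ 1.44  -0.132 -1.642  3.052]
```

Call:
move_arm(
  moves=[
    [0,1,-30,0],
    [0,1,-80,0],
    [0,1,-125,0],
    [0,1,-160,0],
    [0,1,-175,0],
    [0,1,-181,0],
    [0,1,-181,0],
  ],
)

```text
clock: 2.9
position: [0.4307, -0.0236, 0.1495]
tool_rot: [3.142, -0.0, 2.894]
force: [0.7, 0.4, -0.0]
grip_width: 0.0854
finger_force: 0.0
```

Call:
move_arm(
  moves=[
    [0,0,0,0],
    [0,0,0,0],
    [0,0,0,0],
    [0,0,0,0],
    [0,0,0,0],
    [0,0,0,0],
  ],
  gripper=0.3,
  newtons=25,
)

```text
clock: 3.65
position: [0.431, -0.0237, 0.1498]
tool_rot: [3.141, 0.001, 2.894]
force: [-0.9, 0.4, 8.8]
grip_width: 0.0446
finger_force: 25.1
```

Call:
move_arm(
  moves=[
    [0,0,2,0],
    [0,0,5,0],
    [0,0,10,0],
    [0,0,18,0],
    [0,0,28,0],
    [0,0,40,0],
    [0,0,55,0],
    [0,0,70,0],
  ],
)

```text
clock: 4.65
position: [0.4306, -0.0238, 0.2204]
tool_rot: [3.142, 0.0, 2.894]
force: [-0.1, -0.1, -1.2]
grip_width: 0.0447
finger_force: 25.6
```

```bash
python3 - <<'E'
from h import *; import pickle
s=monitor.observe(); im=grab_frame('wrist'); pickle.dump(s,open('w2.pkl','wb')); cv2.imwrite('pics/w2.png',im); print(s['position'],s['force'],s['grip_width'],s['finger_force'])
E
```

```text
[ 0.43061956 -0.02382044  0.22040464] [-0.09997798 -0.07643361 -1.21210228] 0.04465713881504778 25.619113017601194
```

View pics/w2.png

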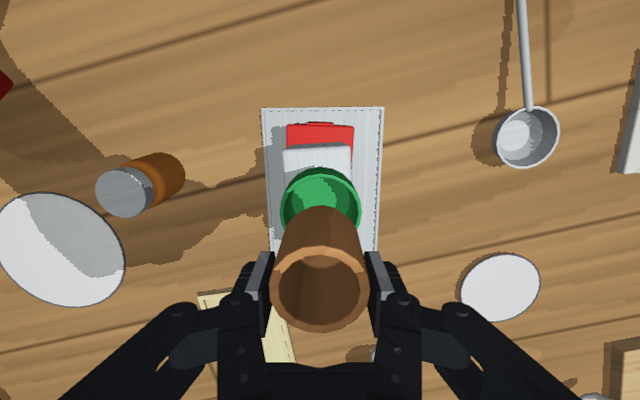

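The cup is held upright and the bowl still stands on the tin. Carrying the cup to the small plate at (630,162).

Call:
move_arm(
  moves=[
    [10,9,0,0],
    [35,33,0,0],
    [70,65,0,0],
    [105,98,0,0],
    [140,130,0,0],
    [170,158,-15,0],
    [190,177,-45,0],
    [198,184,-85,0],
    [200,186,-120,0],
    [200,186,-142,0],
    [200,186,-155,0],
    [200,186,-160,0],
  ],
)

```text
clock: 6.2
position: [0.6304, 0.1625, 0.0584]
tool_rot: [-3.141, -0.001, 2.894]
force: [0.5, 0.0, -1.4]
grip_width: 0.0447
finger_force: 25.7
```

Call:
move_arm(
  moves=[
    [0,0,-1,0],
    [0,0,-2,0],
    [0,0,-3,0],
    [0,0,-4,0],
    [0,0,-4,0],
  ],
)

```text
clock: 6.82
position: [0.631, 0.1623, 0.056]
tool_rot: [3.141, 0.001, 2.894]
force: [-1.6, 0.0, 6.6]
grip_width: 0.0446
finger_force: 26.1
```

Call:
move_arm(
  moves=[
    [0,0,1,0],
    [0,0,1,0],
    [0,0,1,0],
    [0,0,1,0],
  ],
  gripper=0.9,
)

```text
clock: 7.32
position: [0.6306, 0.1622, 0.0562]
tool_rot: [-3.142, -0.0, 2.894]
force: [0.3, -0.4, 1.0]
grip_width: 0.077
finger_force: 0.0
```

Call:
move_arm(
  moves=[
    [0,0,15,0],
    [0,0,50,0],
    [0,0,95,0],
    [0,0,140,0],
    [-15,-14,170,0],
    [-50,-47,180,0],
    [-95,-88,180,0],
    [-140,-130,180,0],
    [-172,-160,180,0],
    [-195,-178,180,0],
    [-203,-184,180,0],
    [-203,-184,180,0],
  ],
  gripper=1,
)

```text
clock: 8.82
position: [0.428, -0.0216, 0.2369]
tool_rot: [3.141, 0.001, 2.893]
force: [-0.3, 0.4, 0.1]
grip_width: 0.0853
finger_force: 0.0
```

```bash
python3 - <<'E'
from h import *; import pickle
s=monitor.observe(); im=grab_frame('wrist'); pickle.dump(s,open('w3.pkl','wb')); cv2.imwrite('pics/w3.png',im); print(s['clock'],s['position'],s['tool_rot'],s['grip_width'])
C=cam('wrist',s); h=cv2.cvtColor(im,cv2.COLOR_BGR2HSV)
gr=(h[...,0]>45)&(h[...,0]<90)&(h[...,1]>100); c=blob(gr,np.array((320,200))); 
print('bowl top-rim', rect(world(C,c,.131)), c.min(0),c.max(0))
a=proj(C,[[.428+.031*np.cos(t),-.0225+.031*np.sin(t),.131] for t in np.linspace(0,6.28,60)]); print('model',a.min(0),a.max(0))
cv2.polylines(im,[np.int32(a)],True,(255,0,255),1)
def box(x,y,a,l,w,z): 
    d=np.array([[1,1],[1,-1],[-1,-1],[-1,1]])*[l/2,w/2]; r=np.array([[np.cos(a),-np.sin(a)],[np.sin(a),np.cos(a)]]); return np.c_[d@r.T+[x,y],[z]*4]
cv2.polylines(im,[np.int32(proj(C,box(.434,-.025,-.18,.096,.058,.093)))],True,(255,0,0),1)
cv2.polylines(im,[np.int32(proj(C,box(.4385,-.028,-.272,.134,.064,.051)))],True,(255,255,0),1)
cv2.imwrite('pics/w3o.png',cv2.resize(im[:,60:],None,fx=1.35,fy=1.35))
E
```

```text
8.825 [ 0.42800956 -0.02163075  0.23690547] [3.14087202e+00 1.00196369e-03 2.89346592e+00] 0.0852891217312225
bowl top-rim (array([429.5, -22.6]), 63.5, 60.5, np.float64(-0.717)) [281 167] [356 244]
model [279.56469901 167.5317626 ] [357.63520166 241.44040908]
```

View pics/w3o.png

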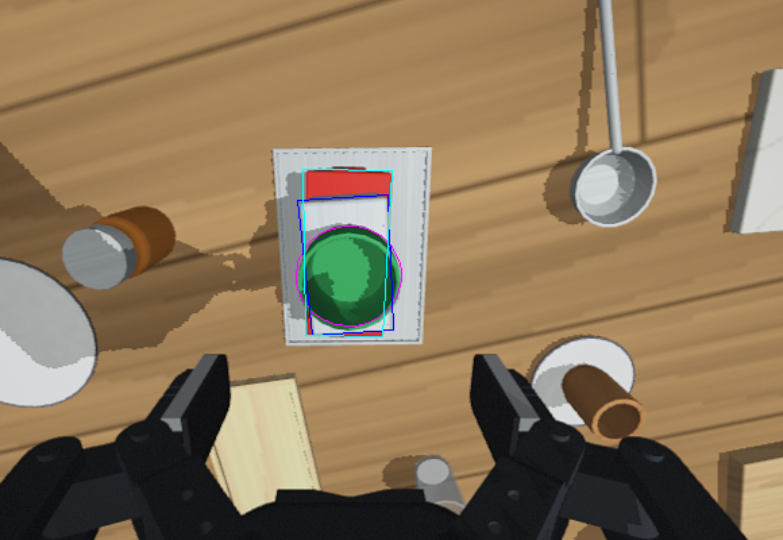

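The overlay fits the bowl, tin and tub, and the cup stands on its plate. Now grasping the bowl.

Call:
move_arm(
  moves=[
    [1,-1,-25,0],
    [1,-1,-65,0],
    [1,-1,-95,0],
    [1,-1,-112,0],
    [1,-1,-119,0],
    [1,-1,-120,0],
    [1,-1,-120,0],
  ],
)

```text
clock: 9.75
position: [0.4291, -0.0226, 0.1168]
tool_rot: [3.141, 0.001, 2.894]
force: [0.3, -0.2, 0.3]
grip_width: 0.0852
finger_force: 0.0
```

Call:
move_arm(
  moves=[
    [0,0,0,0],
    [0,0,0,0],
    [0,0,0,0],
    [0,0,0,0],
    [0,0,0,0],
  ],
  gripper=0.5,
  newtons=25,
)

```text
clock: 10.38
position: [0.4289, -0.0227, 0.117]
tool_rot: [3.141, 0.001, 2.894]
force: [-2.7, 0.8, 13.8]
grip_width: 0.0626
finger_force: 24.0
```

Call:
move_arm(
  moves=[
    [0,0,2,0],
    [0,0,5,0],
    [0,0,10,0],
    [0,0,20,0],
    [0,0,35,0],
    [0,0,50,0],
    [0,0,60,0],
    [0,0,70,0],
  ],
)

```text
clock: 11.38
position: [0.4286, -0.0227, 0.1869]
tool_rot: [3.142, 0.0, 2.894]
force: [-0.3, 0.3, -1.2]
grip_width: 0.0621
finger_force: 27.5
```

```bash
python3 - <<'E'
from h import *; import pickle
s=monitor.observe(); im=grab_frame('wrist'); pickle.dump(s,open('w4.pkl','wb')); cv2.imwrite('pics/w4.png',im); print(s['clock'],s['position'],s['tool_rot'],s['grip_width'],s['force'])
E
```

```text
11.375 [ 0.42856537 -0.02274347  0.18694425] [3.14152939e+00 9.20407682e-05 2.89380424e+00] 0.06210405742104086 [-0.25156368  0.27013675 -1.24061489]
```

View pics/w4.png

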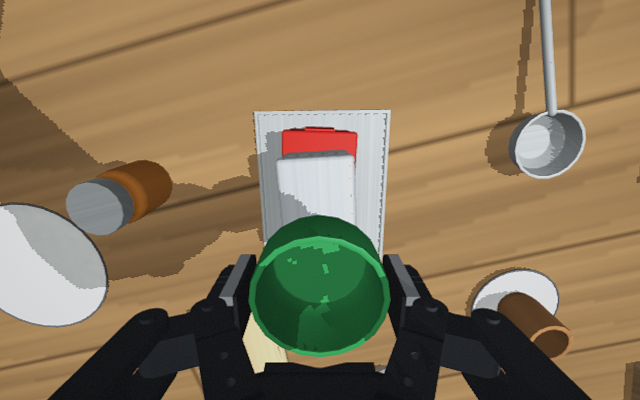

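The bowl is held level and the tin is undisturbed. Carrying the bowl to the large plate at (448,-357).

Call:
move_arm(
  moves=[
    [1,-12,5,0],
    [3,-45,10,0],
    [6,-95,10,0],
    [9,-150,10,0],
    [12,-205,10,0],
    [15,-255,10,0],
    [17,-295,-10,0],
    [18,-322,-45,0],
    [19,-332,-90,0],
    [19,-334,-125,0],
    [19,-334,-145,0],
    [19,-334,-153,0],
  ],
)

```text
clock: 12.92
position: [0.4472, -0.3569, 0.0326]
tool_rot: [3.141, -0.001, 2.894]
force: [-0.1, -1.4, -0.1]
grip_width: 0.0619
finger_force: 27.7
```

Call:
move_arm(
  moves=[
    [0,0,-1,0],
    [0,0,-3,0],
    [0,0,-5,0],
    [0,0,-6,0],
    [0,0,-6,0],
  ],
)

```text
clock: 13.55
position: [0.4479, -0.3568, 0.0281]
tool_rot: [3.142, 0.001, 2.894]
force: [-1.9, 3.1, 12.1]
grip_width: 0.0618
finger_force: 28.6
```

Contact is where I expected it. Releasing, rising and returning above the tin.

Call:
move_arm(
  moves=[
    [0,0,1,0],
    [0,0,1,0],
    [0,0,1,0],
    [0,0,1,0],
  ],
  gripper=1,
)

```text
clock: 14.05
position: [0.4476, -0.3568, 0.0282]
tool_rot: [-3.142, -0.0, 2.894]
force: [0.7, 0.0, -0.4]
grip_width: 0.085
finger_force: 0.0
```

Call:
move_arm(
  moves=[
    [0,0,15,0],
    [0,0,50,0],
    [0,0,100,0],
    [0,0,150,0],
    [0,20,180,0],
    [0,60,180,0.02],
    [-3,115,180,0.04],
    [-6,170,180,0.06],
    [-9,225,180,0.07],
    [-12,280,180,0.07],
    [-14,320,180,0.07],
    [-14,332,180,0.07],
  ],
)

```text
clock: 15.55
position: [0.4335, -0.0227, 0.2091]
tool_rot: [3.141, 0.001, 2.967]
force: [-0.1, -0.5, 0.1]
grip_width: 0.0857
finger_force: 0.0
```

```bash
cat >> h.py <<'E'
def box(x,y,a,l,w,z):
    d=np.array([[1,1],[1,-1],[-1,-1],[-1,1]])*[l/2,w/2]; r=np.array([[np.cos(a),-np.sin(a)],[np.sin(a),np.cos(a)]]); return np.c_[d@r.T+[x,y],[z]*4]
def draw(im,C,X,col): cv2.polylines(im,[np.int32(np.round(proj(C,X)*4))],True,col,1,cv2.LINE_AA,2)
def circ(x,y,r,z): t=np.linspace(0,2*np.pi,72); return np.c_[x+r*np.cos(t),y+r*np.sin(t),0*t+z]
E
python3 - <<'E'
from h import *; import pickle
s=monitor.observe(); im=grab_frame('wrist'); pickle.dump(s,open('w5.pkl','wb')); cv2.imwrite('pics/w5.png',im); print(s['clock'],s['position'],s['tool_rot'],s['grip_width'])
C=cam('wrist',s); print(rect(world(C,proj(C,box(.434,-.025,-.18,.096,.058,.093)),.093)))
draw(im,C,box(.434,-.025,-.18,.096,.058,.093),(255,0,0)); draw(im,C,box(.4385,-.028,-.272,.134,.064,.051),(255,255,0))
draw(im,C,circ(.448,-.357,.078,.008),(255,0,255)); draw(im,C,circ(.448,-.357,.031,.042),(255,0,255))
cv2.imwrite('pics/w5o.png',cv2.resize(im[60:300,0:400],None,fx=2,fy=2,interpolation=cv2.INTER_CUBIC))
E
```

```text
15.55 [ 0.43347276 -0.02271514  0.20908891] [3.14074361e+00 6.75495138e-04 2.96668276e+00] 0.08568280372911977
(array([434., -25.]), 96.0, 58.0, np.float64(-0.18))
```

View pics/w5o.png

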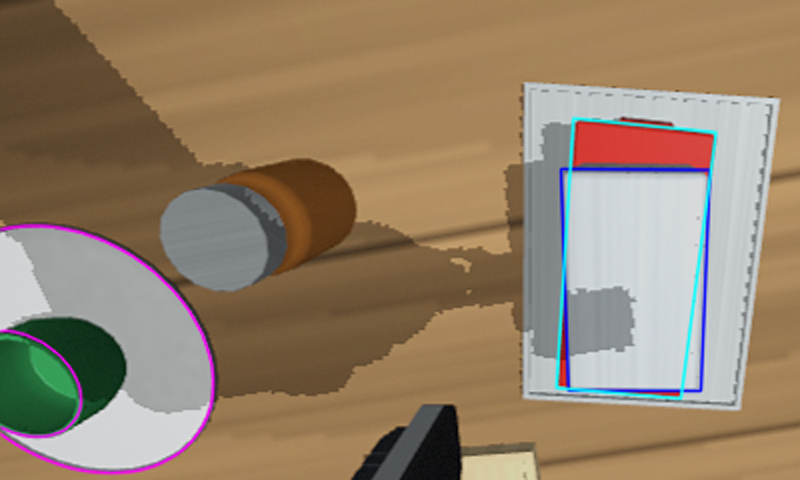

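The overlays match the tin, the tub and the bowl on its plate. Grasping the tin.

Call:
move_arm(
  moves=[
    [0,-2,-25,-0.005],
    [0,-2,-70,-0.005],
    [0,-2,-105,-0.005],
    [0,-2,-125,-0.005],
    [0,-2,-132,-0.005],
    [0,-2,-133,-0.005],
    [0,-2,-133,-0.005],
  ],
)

```text
clock: 16.48
position: [0.4341, -0.027, 0.076]
tool_rot: [3.141, 0.001, 2.958]
force: [-0.1, 0.2, -0.8]
grip_width: 0.0855
finger_force: 0.0
```

Call:
move_arm(
  moves=[
    [0,0,0,0],
    [0,0,0,0],
    [0,0,0,0],
    [0,0,0,0],
    [0,0,0,0],
  ],
  gripper=0.4,
  newtons=40,
)

```text
clock: 17.1
position: [0.4339, -0.0267, 0.0759]
tool_rot: [3.141, 0.001, 2.959]
force: [-2.2, 0.8, 11.8]
grip_width: 0.0575
finger_force: 40.4
```

Call:
move_arm(
  moves=[
    [0,0,2,0],
    [0,0,5,0],
    [0,0,10,0],
    [0,0,20,0],
    [0,0,35,0],
    [0,0,50,0],
    [0,0,60,0],
    [0,0,70,0],
  ],
)

```text
clock: 18.1
position: [0.4336, -0.0267, 0.146]
tool_rot: [3.142, 0.0, 2.959]
force: [-0.4, -0.1, -1.9]
grip_width: 0.0573
finger_force: 43.4
```

```bash
python3 - <<'E'
from h import *; import pickle
s=monitor.observe(); im=grab_frame('wrist'); pickle.dump(s,open('w6.pkl','wb')); cv2.imwrite('pics/w6.png',im); print(s['clock'],s['position'],s['tool_rot'],s['grip_width'],s['force'])
C=cam('wrist',s)
draw(im,C,box(.434,-.0248,-.18,.096,.058,.163),(255,0,0)); draw(im,C,box(.4385,-.028,-.272,.134,.064,.051),(255,255,0))
draw(im,C,box(.4546,.3574,-.15,.130,.092,.012),(255,0,255)); cv2.imwrite('pics/w6o.png',im)
E
```

```text
18.1 [ 0.43356456 -0.02673286  0.1459609 ] [3.14152147e+00 1.13272721e-04 2.95883360e+00] 0.05726072023811203 [-0.38680166 -0.06023508 -1.88083288]
```

View pics/w6o.png

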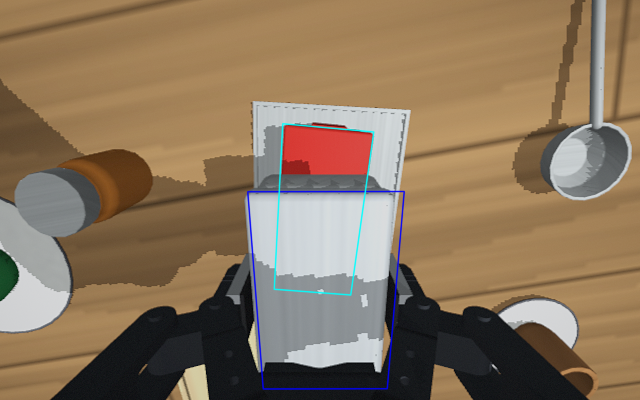

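The tin is held, but it looks a bit lower than the model, and perhaps tilted. I'll fit its pose from the edges before placing it.

```bash
python3 - <<'E'
from h import *; import pickle
from scipy.optimize import least_squares
im=cv2.imread('pics/w6.png'); s=pickle.load(open('w6.pkl','rb')); C=cam('wrist',s)
g=cv2.cvtColor(im,cv2.COLOR_BGR2GRAY).astype(int)
for y in (196,205,220,240,260): 
    d=np.diff(cv2.GaussianBlur(im,(1,1),0)[y].astype(int).sum(1)); L=235+np.argsort(-abs(d[235:275]))[:3]; R=370+np.argsort(-abs(d[370:412]))[:3]; print(y,L,d[L],R,d[R])
print('col320',[(y,im[y,320].tolist()) for y in range(164,200,2)])
a=Ro.from_euler('z',-.183)
for z in (.163,.157,.15):
  for p in (0,-.1,.1):
    r=a*Ro.from_euler('y',p); c=np.array([.4336,-.0267,z-.021]); V=np.array([[x,y,h] for h in(.021,-.021) for x in(-.048,.048) for y in(.029,-.029)]); print(z,p,proj(C,r.apply(V)+c).round(0)[[0,1,2,3,4,5]].tolist())
E
```

```text
196 [245 246 244] [91 57 55] [394 398 392] [ 147 -145 -106]
205 [244 245 247] [126  87  32] [397 396 387] [-136  -89   78]
220 [245 246 248] [146 101  32] [394 395 391] [-98 -82 -23]
240 [247 248 246] [126  78  54] [392 389 391] [-155  -39  -34]
260 [255 256 242] [127  91 -82] [389 388 395] [-199 -104   49]
col320 [(164, [59, 64, 217]), (166, [58, 66, 218]), (168, [59, 66, 217]), (170, [56, 64, 217]), (172, [57, 64, 218]), (174, [77, 78, 154]), (176, [94, 92, 87]), (178, [99, 98, 95]), (180, [102, 101, 97]), (182, [103, 102, 97]), (184, [105, 104, 101]), (186, [127, 126, 121]), (188, [102, 100, 96]), (190, [112, 110, 104]), (192, [132, 128, 123]), (194, [172, 169, 162]), (196, [198, 193, 187]), (198, [203, 200, 193])]
0.163 0 [[399.0, 191.0], [242.0, 191.0], [382.0, 388.0], [258.0, 388.0], [378.0, 168.0], [262.0, 167.0]]
0.163 -0.1 [[396.0, 183.0], [245.0, 183.0], [385.0, 393.0], [256.0, 393.0], [376.0, 170.0], [264.0, 170.0]]
0.163 0.1 [[402.0, 201.0], [240.0, 201.0], [380.0, 382.0], [260.0, 382.0], [380.0, 166.0], [260.0, 166.0]]
0.157 0 [[395.0, 187.0], [246.0, 187.0], [380.0, 377.0], [261.0, 377.0], [376.0, 165.0], [264.0, 165.0]]
0.157 -0.1 [[393.0, 179.0], [248.0, 179.0], [382.0, 382.0], [259.0, 382.0], [375.0, 168.0], [266.0, 168.0]]
0.157 0.1 [[398.0, 196.0], [244.0, 196.0], [378.0, 372.0], [263.0, 372.0], [378.0, 163.0], [262.0, 163.0]]
0.15 0 [[391.0, 182.0], [250.0, 182.0], [377.0, 366.0], [263.0, 366.0], [374.0, 163.0], [266.0, 162.0]]
0.15 -0.1 [[389.0, 175.0], [252.0, 175.0], [379.0, 370.0], [261.0, 370.0], [372.0, 165.0], [268.0, 165.0]]
0.15 0.1 [[393.0, 191.0], [248.0, 191.0], [376.0, 361.0], [265.0, 361.0], [376.0, 161.0], [265.0, 161.0]]
```

Call:
move_arm(
  moves=[
    [0,10,8,0],
    [2,40,20,0.01],
    [5,85,20,0.01],
    [8,140,20,0.02],
    [10,195,20,0.02],
    [13,250,20,0.03],
    [16,305,20,0.033],
    [18,345,5,0.033],
    [19,370,-30,0.033],
    [20,381,-65,0.033],
    [20,384,-90,0.033],
    [20,384,-101,0.033],
  ],
)

```text
clock: 19.65
position: [0.4525, 0.3575, 0.0429]
tool_rot: [-3.14, -0.002, 2.993]
force: [0.2, 0.3, -1.0]
grip_width: 0.0575
finger_force: 43.4
```

Call:
move_arm(
  moves=[
    [0,0,-1,0],
    [0,0,-2,0],
    [0,0,-3,0],
    [0,0,-4,0],
  ],
)

```text
clock: 20.15
position: [0.4538, 0.3574, 0.0408]
tool_rot: [3.141, 0.0, 2.992]
force: [0.7, -0.6, -1.2]
grip_width: 0.0576
finger_force: 43.4
```

Call:
move_arm(
  moves=[
    [0,0,-1,0],
    [0,0,-2,0],
    [0,0,-3,0],
    [0,0,-4,0],
    [0,0,-4,0],
  ],
)

```text
clock: 20.78
position: [0.4536, 0.3572, 0.0369]
tool_rot: [3.141, -0.0, 2.992]
force: [-5.0, -2.8, 14.3]
grip_width: 0.0574
finger_force: 45.3
```

Contact came at the expected height, so the tin had not slipped. Releasing, then checking from above.

Call:
move_arm(
  moves=[
    [0,0,0,0],
    [0,0,0,0],
    [0,0,0,0],
    [0,0,0,0],
  ],
  gripper=1,
)

```text
clock: 21.28
position: [0.4536, 0.3572, 0.0362]
tool_rot: [-3.142, -0.0, 2.992]
force: [1.1, -0.3, -0.1]
grip_width: 0.0853
finger_force: 0.0
```

Call:
move_arm(
  moves=[
    [0,0,12,0],
    [0,0,40,0],
    [0,0,85,0],
    [0,0,130,0],
    [0,-5,165,0],
    [0,-20,190,0],
    [0,-40,200,0],
    [0,-40,200,0],
    [0,-40,200,0],
  ],
)

```text
clock: 22.4
position: [0.4533, 0.3172, 0.2357]
tool_rot: [-3.141, -0.001, 2.992]
force: [0.2, 1.2, 0.5]
grip_width: 0.0858
finger_force: 0.0
```

```bash
python3 - <<'E'
from h import *; import pickle
s=monitor.observe(); im=grab_frame('wrist'); pickle.dump(s,open('w7.pkl','wb')); cv2.imwrite('pics/w7.png',im); print(s['clock'],s['position'],s['tool_rot'])
C=cam('wrist',s)
draw(im,C,box(.4546,.3574,-.15,.096,.058,.054),(255,0,0)); draw(im,C,box(.4546,.3574,-.15,.130,.092,.012),(255,0,255))
p=proj(C,[(.4546,.3574,.03)])[0].astype(int); print(p); x,y=max(p[0]-110,0),max(p[1]-110,0)
cv2.imwrite('pics/w7o.png',cv2.resize(im[y:y+190,x:x+230],None,fx=3,fy=3,interpolation=cv2.INTER_CUBIC)); print(x,y)
E
```

```text
22.4 [0.45329314 0.31715596 0.23574447] [-3.14110876e+00 -6.85030967e-04  2.99179652e+00]
[356 172]
246 62
```

View pics/w7o.png

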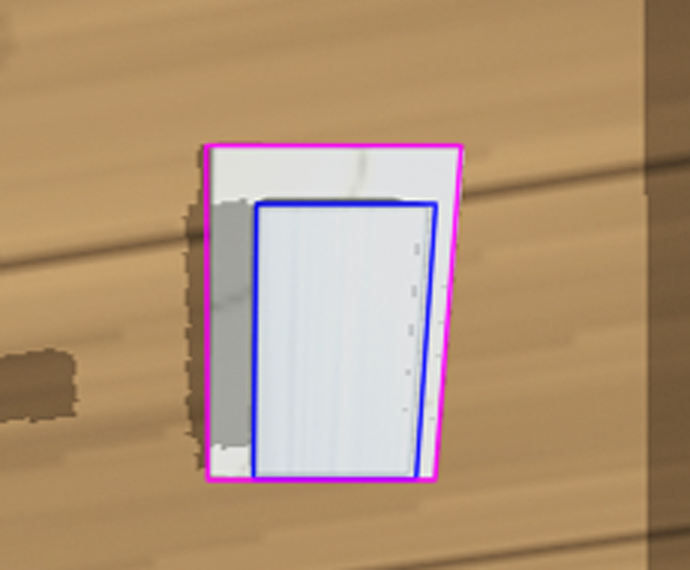

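The tin sits on the slab, matching the target outline to within about 1 mm. Next I look at the holder from close by, then go to the tub.

Call:
move_arm(
  moves=[
    [5,-12,5,0],
    [20,-50,20,-0.01],
    [40,-100,40,-0.03],
    [60,-150,60,-0.05],
    [80,-200,64,-0.07],
    [100,-250,64,-0.09],
    [120,-300,64,-0.1],
    [140,-350,64,-0.11],
    [157,-392,64,-0.12],
    [165,-412,64,-0.122],
    [167,-417,64,-0.122],
    [167,-417,64,-0.122],
  ],
)

```text
clock: 23.95
position: [0.6205, -0.0989, 0.3001]
tool_rot: [3.141, -0.001, 2.871]
force: [-0.3, 1.2, -0.5]
grip_width: 0.0851
finger_force: 0.0
```

```bash
python3 - <<'E'
from h import *; import pickle
s=monitor.observe(); im=grab_frame('wrist'); pickle.dump(s,open('w8.pkl','wb')); cv2.imwrite('pics/w8.png',im); print(s['clock'],s['position'],s['tool_rot'])
C=cam('wrist',s); P=box(.6348,-.1694,-.09,.172,.104,.011); print(proj(C,P).round().tolist())
draw(im,C,P,(255,0,255)); draw(im,C,box(.6348,-.1694,-.09,.16,.092,.011),(255,0,0)); draw(im,C,box(.4385,-.028,-.272,.134,.064,.051),(255,255,0))
cv2.imwrite('pics/w8o.png',cv2.resize(im[40:340,:400],None,fx=2,fy=2,interpolation=cv2.INTER_CUBIC))
E
```

```text
23.95 [ 0.62045477 -0.09887345  0.30014257] [ 3.14122074e+00 -5.22831592e-04  2.87065405e+00]
[[321.0, 235.0], [252.0, 247.0], [220.0, 130.0], [297.0, 115.0]]
```

View pics/w8o.png

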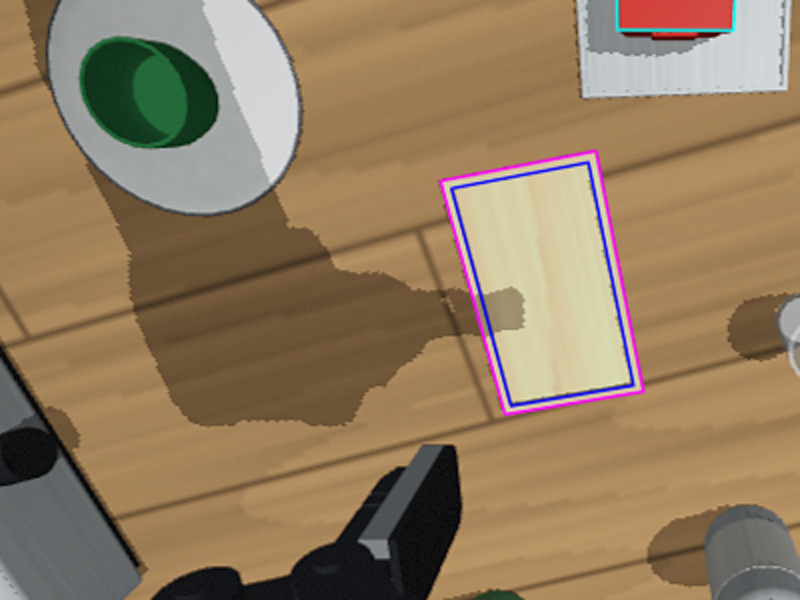

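The holder outline fits at (634.8,-169.4), angle -0.09, and the far end of the tub fits too. Going down to the tub.

Call:
move_arm(
  moves=[
    [-15,6,-5,0],
    [-60,24,-20,0],
    [-110,43,-50,0],
    [-150,58,-85,0],
    [-175,68,-125,0],
    [-182,71,-170,0],
    [-182,71,-210,0],
    [-182,71,-240,0],
    [-182,71,-258,0],
    [-182,71,-266,0],
    [-182,71,-268,0],
    [-182,71,-268,0],
  ],
)

```text
clock: 25.5
position: [0.4389, -0.0285, 0.0328]
tool_rot: [3.141, 0.001, 2.87]
force: [-0.1, 0.8, 0.1]
grip_width: 0.0853
finger_force: 0.0
```

Call:
move_arm(
  moves=[
    [0,0,0,0],
    [0,0,0,0],
    [0,0,0,0],
    [0,0,0,0],
    [0,0,0,0],
  ],
  gripper=0.5,
  newtons=50,
)

```text
clock: 26.12
position: [0.4389, -0.0286, 0.0329]
tool_rot: [3.141, 0.001, 2.87]
force: [-1.7, 1.5, 12.8]
grip_width: 0.0627
finger_force: 52.1
```

Call:
move_arm(
  moves=[
    [0,0,2,0],
    [0,0,5,0],
    [0,0,10,0],
    [0,0,20,0],
    [0,0,35,0],
    [0,0,50,0],
    [0,0,60,0],
    [0,0,70,0],
  ],
)

```text
clock: 27.12
position: [0.4386, -0.0287, 0.1031]
tool_rot: [3.141, 0.0, 2.87]
force: [0.5, -0.3, -2.9]
grip_width: 0.0636
finger_force: 55.6
```

```bash
python3 - <<'E'
from h import *; import pickle
s=monitor.observe(); im=grab_frame('wrist'); pickle.dump(s,open('w9.pkl','wb')); cv2.imwrite('pics/w9.png',im); print(s['clock'],s['position'],s['tool_rot'],s['grip_width'])
C=cam('wrist',s); p=s['position']
draw(im,C,box(.4385,p[1],-.272,.134,.064,.121),(255,255,0)); draw(im,C,box(.4385,p[1],-.272,.134,.064,.073),(255,0,0)); cv2.imwrite('pics/w9o.png',im)
E
```

```text
27.125 [ 0.43864256 -0.02870132  0.10307983] [3.14146498e+00 2.51304302e-04 2.86986492e+00] 0.06358561335050615
```

View pics/w9o.png

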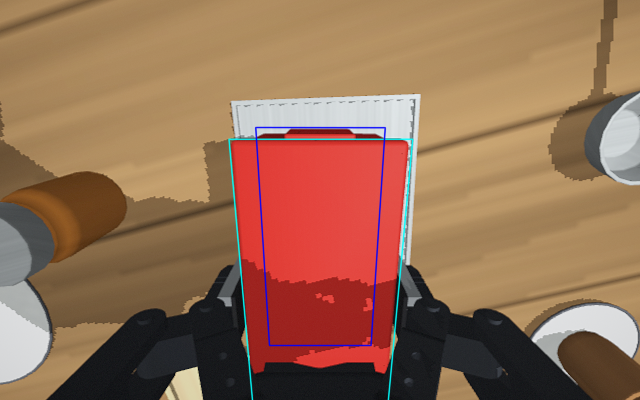

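The tub is held level and matches its outline. Carrying it to the holder.

Call:
move_arm(
  moves=[
    [8,-6,10,0],
    [28,-20,25,0.02],
    [58,-42,30,0.05],
    [90,-65,30,0.09],
    [122,-88,30,0.12],
    [152,-109,30,0.15],
    [176,-127,20,0.17],
    [190,-137,0,0.182],
    [196,-141,-25,0.182],
    [196,-141,-45,0.182],
    [196,-141,-55,0.182],
    [196,-141,-59,0.182],
  ],
)

```text
clock: 28.68
position: [0.6344, -0.1697, 0.0431]
tool_rot: [-3.142, -0.0, 3.052]
force: [-0.3, 0.2, -2.5]
grip_width: 0.0631
finger_force: 55.6
```

Call:
move_arm(
  moves=[
    [0,0,-1,0],
    [0,0,-3,0],
    [0,0,-5,0],
    [0,0,-7,0],
    [0,0,-8,0],
    [0,0,-8,0],
  ],
)

```text
clock: 29.42
position: [0.6347, -0.1698, 0.0361]
tool_rot: [3.141, 0.0, 3.052]
force: [-5.6, 1.6, 10.9]
grip_width: 0.0631
finger_force: 57.3
```

Call:
move_arm(
  moves=[
    [0,0,0,0],
    [0,0,0,0],
    [0,0,0,0],
    [0,0,0,0],
  ],
  gripper=1,
)

```text
clock: 29.92
position: [0.6346, -0.1698, 0.0352]
tool_rot: [-3.142, -0.0, 3.052]
force: [-0.1, -0.1, 0.4]
grip_width: 0.0851
finger_force: 0.0
```

Call:
move_arm(
  moves=[
    [0,0,12,0],
    [0,0,40,0],
    [0,0,85,0],
    [0,0,130,0],
    [-10,10,175,0],
    [-40,40,220,0],
    [-80,80,260,0],
    [-110,110,290,0],
    [-130,130,305,0],
    [-140,140,310,0],
    [-140,140,310,0],
    [-140,140,310,0],
  ],
)

```text
clock: 31.42
position: [0.4949, -0.0305, 0.3448]
tool_rot: [-3.141, -0.001, 3.051]
force: [0.4, 0.1, -1.0]
grip_width: 0.0854
finger_force: 0.0
```

```bash
python3 - <<'E'
from h import *; import pickle
s=monitor.observe(); im=grab_frame('wrist'); cv2.imwrite('pics/w10.png',im); print(s['clock'],s['position'],s['tool_rot'],s['force'])
C=cam('wrist',s)
draw(im,C,circ(.6304,.1622,.05,.008),(255,0,255)); draw(im,C,circ(.6304,.1622,.023,.066),(255,0,0))
draw(im,C,circ(.448,-.357,.078,.008),(255,0,255)); draw(im,C,circ(.448,-.357,.031,.042),(255,0,0))
draw(im,C,box(.6348,-.1694,-.09,.172,.104,.011),(255,0,255)); draw(im,C,box(.6348,-.1694,-.09,.134,.064,.054),(255,0,0))
draw(im,C,box(.4546,.3574,-.15,.096,.058,.054),(255,0,0)); draw(im,C,circ(.3861,-.1963,.022,.085),(255,255,0))
cv2.imwrite('pics/w10o.png',cv2.resize(im,None,fx=1.25,fy=1.25,interpolation=cv2.INTER_CUBIC))
E
```

```text
31.425 [ 0.49491283 -0.03048841  0.34478191] [-3.14104902e+00 -6.19717998e-04  3.05095463e+00] [ 0.37344046  0.0972493  -1.00379005]
```

View pics/w10o.png

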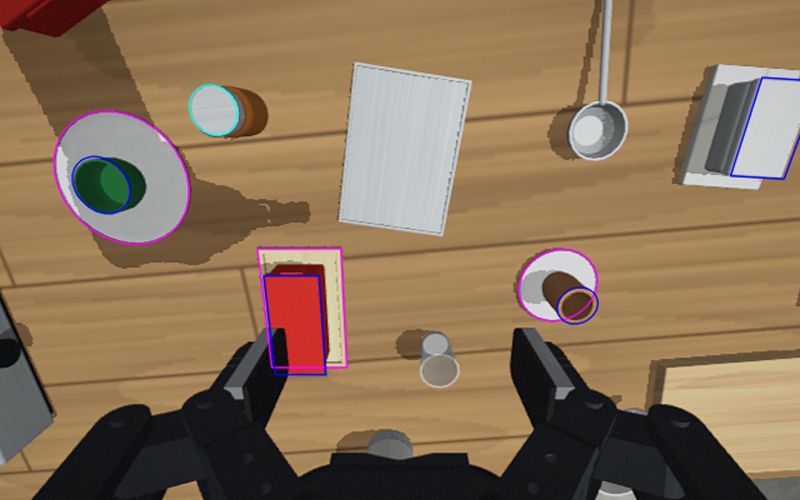

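The final view shows every item on its outline: the bowl at (103,184), the cup at (578,305), the tub at (295,325) and the tin at (765,125). The jar and the ladle have not moved. Handing in.

```bash
python3 -c "
from workcell import bot
print(bot.job_done())"
```

```text
the job is handed in; nothing more can be done
None
```

The job is handed in at 31 s of the 112 s allowed: the cup, bowl, tin and tub are upright, released and centred on their places by the camera overlays, with the jar and ladle untouched; no verdict came back.

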